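# Press down the red row of sample tubes

### The job

The four red-capped tubes in the blue rack are standing proud. With a closed fingertip go along the red row one tube at a time, starting from the end with the orange clip, and gently press each cap until it sits fully down on the rack, then take the hand away. Only press: do not pull any tube up, leave the purple and yellow tubes untouched, and do not shift the jar, the sharps container or the glove box.

Things in the scene. Friction and masses are not known exactly. Their poses are not given: they have to be found in the camera images.
- rack: blue plastic tube rack, fixed to the bench, 130 (its x) by 180 (its y) mm, top deck 75 mm above the bench. Origin: centre of its underside, on the bench. Three rows of four tubes run along its y axis, at x = -36, 0 and +36 mm; which colour stands in which row varies. Tubes in a row are 36 mm apart (y = -54, -18, +18, +54 mm).
- orange_clip: orange bar 130 x 14 mm, 85 mm high, fixed across one end of the rack (98 mm from its centre along the rack's y or -y); it marks the end of the rows to start from. Origin: centre of its underside. A grey bar just like it closes the other end.
- purple_row: row of four purple-capped tubes, fully seated, fixed; caps as the red ones, tops 95 mm above the bench. Origin: on the bench under the middle of the row; the row runs along its y. Not to be touched.
- yellow_row: row of four yellow-capped tubes, fully seated, fixed; caps as the red ones, tops 95 mm above the bench. Origin: on the bench under the middle of the row; the row runs along its y. Not to be touched.
- jar: loose specimen jar with an orange lid, 56 mm across, 75 mm high, standing beside the rack. Origin: centre of its underside.
- sharps_box: loose yellow sharps container with a red lid, 120 x 160 mm, 140 mm high, near one end of the rack. Origin: centre of its underside.
- glove_box: loose blue box of gloves, 120 x 200 mm, 86 mm high over the glove that sticks out, near the other end of the rack. Origin: centre of its underside.
- red_a (a joint): how far the red tube at -54 mm along the red row (the rack's y) stands proud of fully down, in m: 0 = cap resting on the deck, starts between 0.006 and 0.011. Slides straight down against 2.5 N of friction plus slight damping, stays where it is left, stops hard at 0; it can also be pulled up.
- red_a_top (a point): centre of the top of that tube's red cap (17 mm across, 20 mm high, black dimple); 95 mm above the bench when fully down. The top of the cap is a rubber stopper that gives 1 mm for every 5 N (6 mm at most) and springs back; the cap's rigid rim is 14 mm high.
- red_b (a joint): how far the red tube at -18 mm along the red row (the rack's y) stands proud of fully down, in m: 0 = cap resting on the deck, starts between 0.006 and 0.011. Slides straight down against 2.5 N of friction plus slight damping, stays where it is left, stops hard at 0; it can also be pulled up.
- red_b_top (a point): centre of the top of that tube's red cap (17 mm across, 20 mm high, black dimple); 95 mm above the bench when fully down. The top of the cap is a rubber stopper that gives 1 mm for every 5 N (6 mm at most) and springs back; the cap's rigid rim is 14 mm high.
- red_c (a joint): how far the red tube at 18 mm along the red row (the rack's y) stands proud of fully down, in m: 0 = cap resting on the deck, starts between 0.006 and 0.011. Slides straight down against 2.5 N of friction plus slight damping, stays where it is left, stops hard at 0; it can also be pulled up.
- red_c_top (a point): centre of the top of that tube's red cap (17 mm across, 20 mm high, black dimple); 95 mm above the bench when fully down. The top of the cap is a rubber stopper that gives 1 mm for every 5 N (6 mm at most) and springs back; the cap's rigid rim is 14 mm high.
- red_d (a joint): how far the red tube at 54 mm along the red row (the rack's y) stands proud of fully down, in m: 0 = cap resting on the deck, starts between 0.006 and 0.011. Slides straight down against 2.5 N of friction plus slight damping, stays where it is left, stops hard at 0; it can also be pulled up.
- red_d_top (a point): centre of the top of that tube's red cap (17 mm across, 20 mm high, black dimple); 95 mm above the bench when fully down. The top of the cap is a rubber stopper that gives 1 mm for every 5 N (6 mm at most) and springs back; the cap's rigid rim is 14 mm high.

How it is judged (in metres and radians):
On the way, in this order (a step that is already met when the one before it is completed fails the run):
1. the first red tube counted from the orange clip is pressed fully down (within 2 mm), those after it not yet (((horizontal distance between orange_clip and red_a_top below 0.1 m and value of joint red_a below 0.002 m) or (not (horizontal distance between orange_clip and red_a_top below 0.1 m) and value of joint red_d below 0.002 m))), for 0.1 s.
2. the second red tube counted from the orange clip is pressed fully down (within 2 mm), those after it not yet (((horizontal distance between orange_clip and red_a_top below 0.1 m and value of joint red_b below 0.002 m) or (not (horizontal distance between orange_clip and red_a_top below 0.1 m) and value of joint red_c below 0.002 m))), for 0.1 s.
3. the third red tube counted from the orange clip is pressed fully down (within 2 mm), those after it not yet (((horizontal distance between orange_clip and red_a_top below 0.1 m and value of joint red_c below 0.002 m) or (not (horizontal distance between orange_clip and red_a_top below 0.1 m) and value of joint red_b below 0.002 m))), for 0.1 s.
4. the last red tube counted from the orange clip is pressed fully down (within 2 mm), those after it not yet (((horizontal distance between orange_clip and red_a_top below 0.1 m and value of joint red_d below 0.002 m) or (not (horizontal distance between orange_clip and red_a_top below 0.1 m) and value of joint red_a below 0.002 m))), for 0.1 s.
At the end, for the whole second after the job is handed in: All four red tubes are within 2 mm of fully down; the jar, the sharps container and the glove box are within 12 mm of where they were (value of joint each of red_a, red_b, red_c, red_d below 0.002 m and not (distance of jar from where it was at the start of the episode above 0.012 m) and not (distance of sharps_box from where it was at the start of the episode above 0.012 m) and not (distance of glove_box from where it was at the start of the episode above 0.012 m)); the robot touches nothing.
It fails at once if a red tube is pulled up out of the rack (more than 15 mm proud) (value of joint any of red_a, red_b, red_c, red_d above 0.015 m).
It fails at once if a red tube is pressed hard (over 40 N) (contact force between the fingers and red_a above 40 N or contact force between the fingers and red_b above 40 N or contact force between the fingers and red_c above 40 N or contact force between the fingers and red_d above 40 N).
It fails at once if the purple or yellow tubes are touched (over 1 N) (contact force between the fingers and purple_row above 1 N or contact force between the fingers and yellow_row above 1 N).
It fails at once if the jar, sharps container or glove box is shifted by more than 12 mm (distance of any of jar, sharps_box, glove_box from where it was at the start of the episode above 0.012 m).
It also fails if it takes over 45 s, if anything falls off the work surface, if the arm or the gripper's body presses on something with over 40 N, if the wrist force passes 120 N, or if a joint passes its speed limit or range.

### The arm

A 6-joint arm with a two-finger parallel gripper is mounted at the origin on the work surface. World frame = base frame: x ahead of the robot, y to its left, z up, the work surface at z = 0. Lengths are in mm, angles in rad, forces in N, time in s.
With the tool pointing down it reaches from about 350 to 975 mm from the base axis. Payload 7.1 kg.
Tool frame: the origin (TCP) lies between the finger pads; the fingertips stand 19 mm ahead of it and the grasp point (between the pads) is the TCP (ctrl.tcp_to_tips is the distance from the TCP to the fingertips, in mm); z points along the fingers, y is the line along which they close (so a half turn about z gives the same grasp; the last joint's range is limited). The gripper opens to 88 mm and grips with 3 to 60 N. Pads are 20 mm wide; open, the fingers measure 115 mm over their backs; the gripper's body (75 mm by 178 mm) begins 61 mm behind the grasp point.
Start: joints at [-1.214, 0.423, 1.63, -0, 1.089, -0.019], TCP at [229.402, -581.36, 241.675] pointing down, gripper open.
Joint ranges: [-3, 3], [-0.9, 2.11], [0.09, 2.58], [-1.31, 4.45], [0.11, 2.69], [-2.54, 2.54]. Speed limits (rad/s): [2.39, 2.39, 3.01, 3.14, 3.14, 3.14].

### API

Orientations are given as a rotation vector (axis times angle).
In Python, from workcell import status, optics, ctrl gives the robot as it stands. The module is installed in compiled form; this text tells all that it offers.
- The arm moves only by the shell command python3 -m inch 'ROWS'. ROWS is JSON, a list that holds one entry, the list of rows, each a list of 7 numbers: the shift along the tool's x, y, z in mm, then the turn, a rotation vector about the tool's x, y, z in rad, then the opening in per cent of the stroke, from 0 (shut) to 100 (fully open). A call has 1 to 20 rows; each row is the pose to reach, as a shift and turn from the pose commanded when the call began, along the tool's axes at that moment; what a row does not reach only later rows make up. A row lasts 1/10 s, in which the tool goes at most 50 mm and 8.59 degrees, less where a joint would pass 70% of its speed; a pose out of reach is approached as far as the arm can. A call with a gripper value outside its range is refused whole. The fingers move at their own pace and stop on an object; the grip force is fixed at half the most. Time passes only in rows, so rows that repeat a pose let the fingers close. It gives the time, the measured TCP pose, the force, the opening and the grip force at its end, in the units of the state.
- status.get_obs(): the state, without advancing time (a new reading comes with each control period).
- optics.get_image(name): name is "side" or "top" or "wrist"; returns a dict with "frame" (420x560x3 uint8, red, green, blue), "fx", "fy", "cx", "cy" (pixels), "rvec" (rotation vector, rad) and "tvec" (3), from world to camera coordinates, as OpenCV has them; the wrist camera has in their place "hand_eye" (4x4, takes a point from camera to tool coordinates, whose origin is the TCP and whose axes are the flange's). Camera axes: x right, y down, z forward; pixel columns grow to the right and rows downward; lengths in mm; the calibration is good to about 2 mm. A picture is of the moment at which its call begins: read the wrist's pose just before it. There is no depth.
- ctrl.close_job(): hands the job in; it is judged then, once.
The state is a dict: "t": time; "qpos": joint angles; "qvel": joint speeds; "joint_torque": joint torques, N m; "ee_pos": TCP position; "orientation": TCP orientation; "ft_force": force on the tool from outside, world axes, zero at the start; "moment": the same for the moment, N m; "width": finger opening in mm; "grasp_force": force on a finger pad.
Only numpy, scipy, OpenCV 4.12 (cv2) and the standard library are available. Lean on these libraries where they do the work, as an engineer would, in place of code of your own. Each camera call takes 0.05 s, during which the arm holds its last target. There are 200 camera calls.

## Working session

There is one attempt and no reset: what is moved stays moved. The work goes in short steps, Python scripts to look and compute and a shell command to move; the robot and the scene stay as the last step left them, time stands still between calls to the robot, and variables do not carry over. Pictures are saved under pics/ and viewed, at most 10 in all, crops included, and the job is handed in when it is done.

```bash
mkdir -p pics
python3 - <<'E'
from workcell import status, optics, ctrl
import cv2, numpy as np, pickle
o=status.get_obs(); print(o['t'],o['ee_pos'],o['orientation'],o['width'],ctrl.tcp_to_tips)
d={}
for n in('top','side'):
    d[n]=optics.get_image(n); print(n,d[n]['fx'],d[n]['cx'],d[n]['cy'],d[n]['rvec'],d[n]['tvec'])
    cv2.imwrite(f'pics/{n}0.png',d[n]['frame'][:,:,::-1])
pickle.dump(d,open('im0.pkl','wb'))
E
```

```text
0.0 [ 229.21624524 -580.90705711  240.93233886] [-3.08487902e+00 -5.86547997e-01  3.61644317e-04] 88.00250356707525 19.0
top 378.97463373041813 283.3999561090449 213.78145012601044 [ 2.12897687 -2.18967343  0.18216049] [ 36.26587737 621.45723102 849.41126924]
side 395.7529555705411 282.38831165764384 205.34331635412866 [ 0.76506398 -2.63496517  1.03742101] [535.41103659 271.25923297 772.21469162]
```

View pics/top0.png

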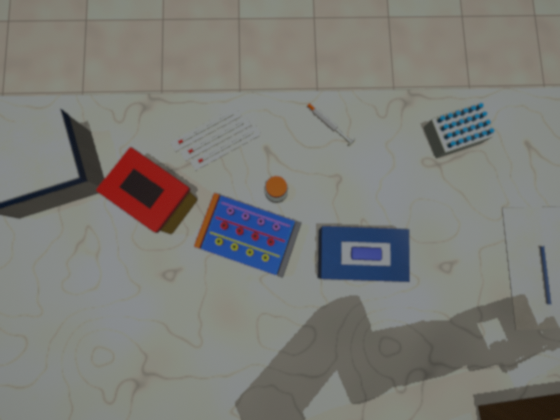

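View pics/side0.png

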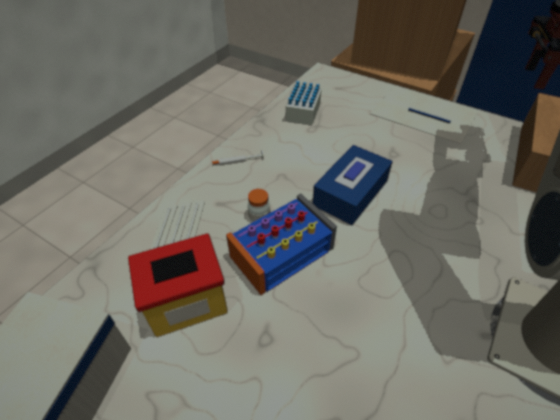

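The top view shows the rack centred near (247,233). The orange clip is at its left end (207,220), the red row is in the middle, about (225,225) to (271,241), purple is on the far side and yellow on the near side. The sharps box is at left, the glove box at right and the jar at (276,187). The side view shows the same layout, with the red caps near (250–302, 215–240).

```bash
cat > h.py <<'E'
import cv2, numpy as np
from scipy.spatial.transform import Rotation as R
def cam(d, pose=None):
    K=np.array([[d['fx'],0,d['cx']],[0,d['fy'],d['cy']],[0,0,1]])
    if 'rvec' in d:
        M=cv2.Rodrigues(np.array(d['rvec'],float))[0]; t=np.array(d['tvec'],float)
    else:
        H=np.array(d['hand_eye']); T=np.eye(4); T[:3,:3]=R.from_rotvec(pose[1]).as_matrix(); T[:3,3]=pose[0]
        W=np.linalg.inv(T@H); M=W[:3,:3]; t=W[:3,3]
    return K,M,t
def ray(c,uv):
    K,M,t=c; d=M.T@np.linalg.solve(K,[uv[0],uv[1],1]); return -M.T@t, d
def onplane(c,uv,z):
    o,d=ray(c,uv); return o+d*(z-o[2])/d[2]
def tri(c1,u1,c2,u2):
    P=[np.dot(c[0],np.c_[c[1],c[2]]) for c in (c1,c2)]
    X=cv2.triangulatePoints(P[0],P[1],np.array(u1,float).reshape(2,1),np.array(u2,float).reshape(2,1)); return (X[:3]/X[3]).ravel()
def blobs(f,h0,h1,smin,vmin,amin,amax):
    h=cv2.cvtColor(f,cv2.COLOR_RGB2HSV); H,S,V=[h[...,i].astype(int) for i in range(3)]
    m=((H>=h0)&(H<=h1) if h0<h1 else (H>=h0)|(H<=h1))&(S>smin)&(V>vmin)
    n,_,st,ce=cv2.connectedComponentsWithStats(m.astype(np.uint8),connectivity=8)
    return [(ce[i].round(1).tolist(),int(st[i,4]),st[i,:4].tolist()) for i in range(1,n) if amin<=st[i,4]<=amax]
E
python3 - <<'E'
import pickle; from h import *
d=pickle.load(open('im0.pkl','rb'))
for n in d:
    c=cam(d[n])
    for nm,a in dict(red=(172,4,150,60,8,300),orange=(5,14,150,60,40,3000),yellow=(22,34,130,80,5,200)).items():
        for b in blobs(d[n]['frame'],*a): print(n,nm,b,onplane(c,b[0],98)[:2].round(0))
E
```

```text
top red ([223.9, 225.0], 30, [221, 222, 6, 7]) [593. 152.]
top red ([239.6, 230.4], 30, [237, 227, 6, 7]) [580. 117.]
top red ([255.0, 235.5], 30, [252, 232, 6, 8]) [568.  84.]
top red ([270.2, 241.2], 24, [268, 238, 6, 7]) [555.  51.]
top orange ([275.9, 186.4], 310, [266, 177, 20, 20]) [677.  35.]
top orange ([174.6, 209.9], 60, [161, 192, 28, 37]) [629. 260.]
top orange ([206.4, 220.2], 282, [195, 194, 24, 53]) [605. 190.]
top yellow ([218.8, 241.1], 24, [216, 239, 6, 5]) [558. 163.]
top yellow ([234.2, 246.4], 25, [232, 244, 6, 6]) [546. 130.]
top yellow ([249.7, 251.7], 26, [247, 249, 6, 6]) [533.  96.]
top yellow ([265.0, 257.0], 20, [263, 255, 5, 5]) [521.  63.]
side red ([300.9, 216.0], 43, [298, 212, 7, 9]) [551.  55.]
side red ([288.0, 222.6], 44, [285, 219, 7, 9]) [565.  87.]
side red ([274.6, 230.8], 49, [272, 227, 7, 9]) [577. 121.]
side red ([260.8, 238.2], 52, [258, 234, 7, 10]) [590. 154.]
side orange ([257.7, 197.3], 251, [249, 189, 19, 17]) [664.  59.]
side orange ([246.2, 263.7], 839, [227, 234, 38, 60]) [578. 222.]
side orange ([181.0, 297.6], 110, [142, 285, 80, 26]) [636. 348.]
side yellow ([310.9, 227.7], 38, [308, 224, 6, 8]) [516.  73.]
side yellow ([297.9, 235.5], 38, [295, 232, 6, 8]) [528. 106.]
side yellow ([284.6, 243.6], 44, [281, 240, 7, 9]) [540. 139.]
side yellow ([270.7, 252.0], 45, [267, 248, 7, 9]) [553. 172.]
```

Run:
```python
import pickle; from h import *
d=pickle.load(open('im0.pkl','rb')); T,S=cam(d['top']),cam(d['side'])
u=[(223.9,225.0),(239.6,230.4),(255.0,235.5),(270.2,241.2)]; v=[(260.8,238.2),(274.6,230.8),(288.0,222.6),(300.9,216.0)]
P=np.array([tri(T,a,S,b) for a,b in zip(u,v)]); print(P.round(1)); dr=P[-1]-P[0]; print('row angle',np.degrees(np.arctan2(dr[1],dr[0])))
from workcell import status
o=status.get_obs(); Rt=R.from_rotvec(o['orientation']); print(Rt.inv().apply(P[:,:].mean(0)*[1,1,0]+[0,0,o['ee_pos'][2]]-o['ee_pos']).round(1), Rt.as_matrix().round(3))
```

```text
[[592.6 151.7  94.6]
 [580.1 117.6  92.2]
 [567.5  83.7  93.7]
 [554.2  50.7  91.8]]
row angle -110.8079149425837
[ 570.6 -507.9    0.7] [[ 0.93   0.367 -0.   ]
 [ 0.367 -0.93   0.001]
 [ 0.    -0.001 -1.   ]]
```

```bash
python3 -m inch '[[[571,-508,0,0,0,-0.832,0],[571,-508,0,0,0,-0.832,0],[571,-508,0,0,0,-0.832,0],[571,-508,0,0,0,-0.832,0],[571,-508,0,0,0,-0.832,0],[571,-508,0,0,0,-0.832,0],[571,-508,0,0,0,-0.832,0],[571,-508,0,0,0,-0.832,0],[571,-508,0,0,0,-0.832,0],[571,-508,0,0,0,-0.832,0],[571,-508,0,0,0,-0.832,0],[571,-508,0,0,0,-0.832,0],[571,-508,0,0,0,-0.832,0],[571,-508,0,0,0,-0.832,0],[571,-508,0,0,0,-0.832,0],[571,-508,0,0,0,-0.832,0],[571,-508,0,0,0,-0.832,0],[571,-508,0,0,0,-0.832,0],[571,-508,0,0,0,-0.832,0],[571,-508,0,0,0,-0.832,0]]]'
python3 - <<'E'
from h import *; from workcell import status,optics; import pickle
o=status.get_obs(); d=optics.get_image('wrist'); pickle.dump((o,d),open('w1.pkl','wb'))
cv2.imwrite('pics/w1.png',d['frame'][:,:,::-1])
print(o['t'],o['ee_pos'],o['orientation'],o['width'],o['ft_force'],np.array(d['hand_eye']).round(2).tolist())
c=cam(d,(o['ee_pos'],o['orientation']))
for b in blobs(d['frame'],172,4,150,50,30,9000): print(b,onplane(c,b[0],100).round(1))
E
```

```text
t: 2.1
ee_pos: [573.6, 99.2, 241.8]
orientation: [-2.588, -1.781, 0.001]
ft_force: [0.1, -0.1, -0.1]
width: 0.6
grasp_force: 0.0
2.1 [573.55478209  99.17950465 241.76526892] [-2.58765491e+00 -1.78142370e+00  6.53946490e-04] 0.559157589123768 [ 0.09430889 -0.1175109  -0.07059076] [[-0.0, -0.96, -0.27, 74.33], [1.0, -0.0, 0.0, -0.65], [-0.0, -0.27, 0.96, -143.61], [0.0, 0.0, 0.0, 1.0]]
([333.4, 1.6], 87, [319, 0, 26, 6]) [669.1 230.1 100. ]
([410.5, 3.0], 66, [405, 0, 12, 9]) [724.6 207.9 100. ]
([288.0, 169.2], 404, [287, 102, 3, 135]) [590.4 120.  100. ]
([274.1, 134.6], 207, [266, 126, 17, 19]) [589.8 152.4 100. ]
([274.3, 175.5], 202, [266, 167, 17, 19]) [577.1 119.  100. ]
([274.5, 214.4], 194, [267, 205, 16, 19]) [564.1  85.1 100. ]
```

View pics/w1.png

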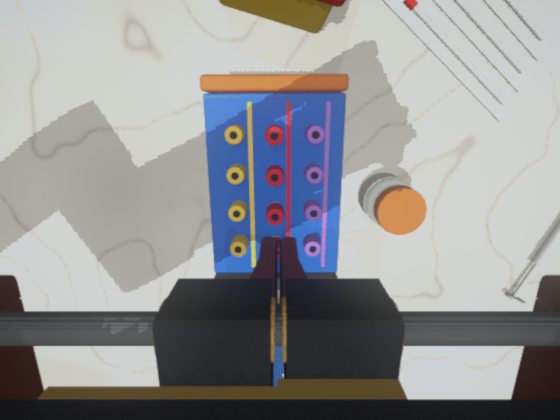

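The wrist view shows the rack square to the picture, with the orange clip at the top (275,83). The first three red caps are at (275,134), (275,176) and (274,215), and the fourth is hidden behind the fingertips. I'll refine on the black dimples, then go above the first cap.

Run:
```python
from h import *; import pickle
o,d=pickle.load(open('w1.pkl','rb')); c=cam(d,(o['ee_pos'],o['orientation'])); g=d['frame'].max(2)
Rt=R.from_rotvec(o['orientation']); Q=[]
for cx,cy in((274,134),(274,175),(274,214)):
    p=g[cy-6:cy+7,cx-6:cx+7].astype(float); w=np.clip(90-p,0,None); yy,xx=np.mgrid[-6:7,-6:7]
    u=(cx+(w*xx).sum()/w.sum(),cy+(w*yy).sum()/w.sum()); X=onplane(c,u,102); Q.append(X)
    print(np.round(u,1),X.round(1),'tool shift',Rt.inv().apply(X-o['ee_pos']).round(1))
print(np.diff(Q,axis=0), np.linalg.norm(np.diff(Q,axis=0),axis=1))
P=np.array([[592.6,151.7,95],[580.1,117.6,95],[567.5,83.7,95],[554.2,50.7,95]]);print(Rt.inv().apply(P-o['ee_pos']).round(1))
```

```text
[273.8 135.6] [589.3 151.8 102. ] tool shift [ 54.8  -4.1 139.7]
[274.3 177.3] [576.6 117.9 102. ] tool shift [ 18.6  -3.8 139.8]
[274.5 216.7] [563.6  83.6 102. ] tool shift [-18.1  -3.7 139.8]
[[-12.69297057 -33.94017771   0.        ]
 [-12.98494262 -34.30936366   0.        ]] [36.23599267 36.68434502]
[[ 5.590e+01 -9.000e-01  1.467e+02]
 [ 1.960e+01 -4.000e-01  1.468e+02]
 [-1.660e+01 -1.000e-01  1.468e+02]
 [-5.210e+01 -7.000e-01  1.468e+02]]
```

```bash
python3 -m inch '[[[55,-3,0,0,0,0,0],[55,-3,50,0,0,0,0],[55,-3,90,0,0,0,0],[55,-3,110,0,0,0,0],[55,-3,110,0,0,0,0],[55,-3,110,0,0,0,0]]]'
python3 - <<'E'
from h import *; from workcell import optics
for n in('side','wrist'):
    f=optics.get_image(n)['frame'][:,:,::-1]
    if n=='side': a=cv2.resize(f[180:290,210:350],(700,550),interpolation=cv2.INTER_CUBIC); cv2.imwrite('pics/s2.png',a)
    else: cv2.imwrite('pics/w2.png',f)
E
```

```text
t: 2.75
ee_pos: [591.1, 152.7, 132.1]
orientation: [2.587, 1.783, -0.0]
ft_force: [0.1, -0.2, 0.8]
width: 0.6
grasp_force: 0.0
```

View pics/s2.png

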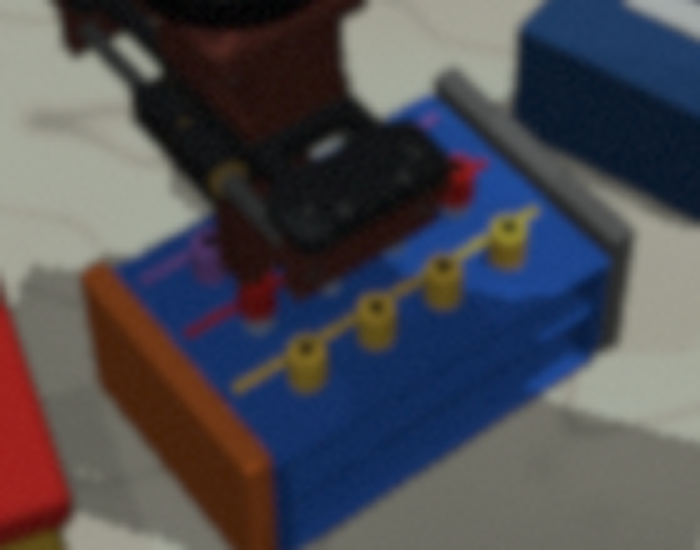

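View pics/w2.png

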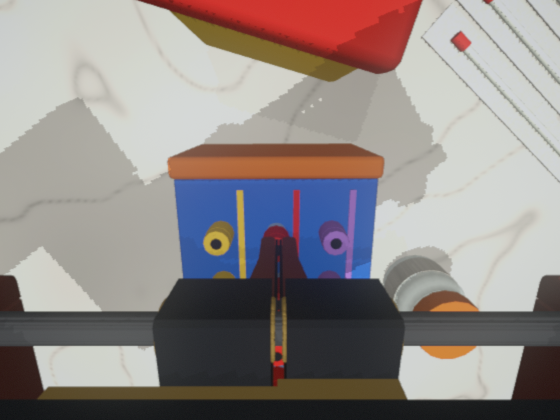

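The wrist view shows the closed fingertip at (277,240), right over the first red cap (277,232), with yellow (217,240) and purple (336,240) well clear. The side view shows it clear above the cap. Pressing.

```bash
python3 -m inch '[[[0,0,4,0,0,0,0],[0,0,7,0,0,0,0],[0,0,9,0,0,0,0],[0,0,11,0,0,0,0],[0,0,13,0,0,0,0],[0,0,15,0,0,0,0],[0,0,17,0,0,0,0],[0,0,18,0,0,0,0],[0,0,18,0,0,0,0],[0,0,18,0,0,0,0]]]'
```

```text
t: 3.85
ee_pos: [591.0, 153.3, 113.8]
orientation: [2.586, 1.784, 0.001]
ft_force: [1.3, -1.1, 2.5]
width: 0.5
grasp_force: 1.5
```

```bash
python3 -m inch '[[[0,0,1,0,0,0,0],[0,0,2,0,0,0,0],[0,0,2,0,0,0,0],[0,0,2,0,0,0,0]]]'
```

```text
t: 4.25
ee_pos: [591.2, 153.3, 112.5]
orientation: [2.586, 1.784, 0.001]
ft_force: [-0.2, -0.6, 9.1]
width: 0.4
grasp_force: 4.5
```

```bash
python3 -m inch '[[[0,0,-8,0,0,0,0],[0,0,-22,0,0,0,0],[-18,0,-22,0,0,0,0],[-36,0,-22,0,0,0,0],[-36,0,-22,0,0,0,0],[-36,0,-16,0,0,0,0],[-36,0,-13,0,0,0,0],[-36,0,-11,0,0,0,0],[-36,0,-9,0,0,0,0],[-36,0,-7,0,0,0,0],[-36,0,-5,0,0,0,0],[-36,0,-3,0,0,0,0],[-36,0,-2,0,0,0,0],[-36,0,-1,0,0,0,0],[-36,0,0,0,0,0,0],[-36,0,0,0,0,0,0],[-36,0,0,0,0,0,0]]]'
```

```text
t: 5.95
ee_pos: [578.2, 119.6, 112.4]
orientation: [2.586, 1.784, 0.001]
ft_force: [-3.6, -2.1, 9.3]
width: 0.2
grasp_force: 4.6
```

```bash
python3 -m inch '[[[0,0,-8,0,0,0,0],[0,0,-22,0,0,0,0],[-18,0,-22,0,0,0,0],[-36,0,-22,0,0,0,0],[-36,0,-22,0,0,0,0]]]'
python3 - <<'E'
from workcell import optics; import cv2
cv2.imwrite('pics/w3.png',optics.get_image('wrist')['frame'][:,:,::-1])
E
```

```text
t: 6.45
ee_pos: [563.5, 83.5, 133.3]
orientation: [-2.587, -1.781, 0.003]
ft_force: [-0.2, 0.2, -0.6]
width: 0.7
grasp_force: 0.0
```

View pics/w3.png

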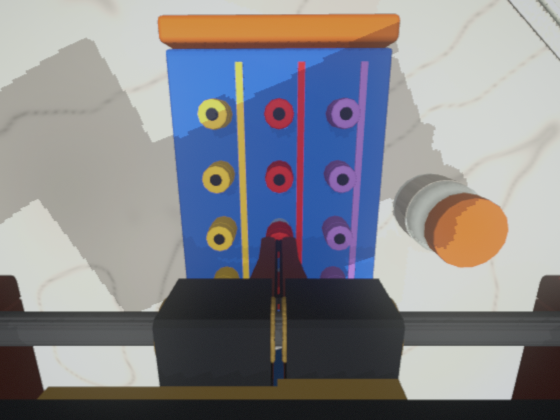

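The first two red caps, at (279,114) and (279,180), now sit flush and level with their yellow and purple neighbours. The fingertip at (279,240) is over the third cap, which is still proud with its grey tube showing.

```bash
python3 -m inch '[[[0,0,6,0,0,0,0],[0,0,9,0,0,0,0],[0,0,11,0,0,0,0],[0,0,13,0,0,0,0],[0,0,15,0,0,0,0],[0,0,17,0,0,0,0],[0,0,19,0,0,0,0],[0,0,20,0,0,0,0],[0,0,21,0,0,0,0],[0,0,22,0,0,0,0],[0,0,22,0,0,0,0],[0,0,22,0,0,0,0]]]'
```

```text
t: 7.7
ee_pos: [565.5, 86.0, 112.4]
orientation: [2.586, 1.784, 0.001]
ft_force: [-1.7, -0.7, 9.4]
width: 0.7
grasp_force: 4.6
```

```bash
python3 -m inch '[[[0,0,-8,0,0,0,0],[0,0,-22,0,0,0,0],[-18,0,-22,0,0,0,0],[-36,0,-22,0,0,0,0],[-36,0,-22,0,0,0,0],[-36,0,-16,0,0,0,0],[-36,0,-13,0,0,0,0],[-36,0,-11,0,0,0,0],[-36,0,-9,0,0,0,0],[-36,0,-7,0,0,0,0],[-36,0,-5,0,0,0,0],[-36,0,-3,0,0,0,0],[-36,0,-2,0,0,0,0],[-36,0,-1,0,0,0,0],[-36,0,0,0,0,0,0],[-36,0,0,0,0,0,0],[-36,0,0,0,0,0,0]]]'
```

```text
t: 9.4
ee_pos: [552.7, 52.4, 112.3]
orientation: [2.586, 1.784, 0.001]
ft_force: [-3.8, 0.7, 8.9]
width: 0.7
grasp_force: 4.7
```

```bash
python3 -m inch '[[[0,0,-10,0,0,0,0],[0,0,-40,0,0,0,0],[0,0,-80,0,0,0,0],[-20,0,-120,0,0,0,0],[-60,0,-120,0,0,0,0],[-60,0,-120,0,0,0,0],[-60,0,-120,0,0,0,0],[-60,0,-120,0,0,0,0]]]'
python3 - <<'E'
from workcell import optics; import cv2
cv2.imwrite('pics/w4.png',optics.get_image('wrist')['frame'][:,:,::-1])
f=optics.get_image('side')['frame'][180:290,210:350,::-1]
cv2.imwrite('pics/s4.png',cv2.resize(f,(700,550),interpolation=cv2.INTER_CUBIC))
E
```

```text
t: 10.2
ee_pos: [531.3, -3.4, 231.4]
orientation: [-2.586, -1.784, 0.0]
ft_force: [0.9, -0.1, 0.2]
width: 0.8
grasp_force: 0.0
```

View pics/w4.png

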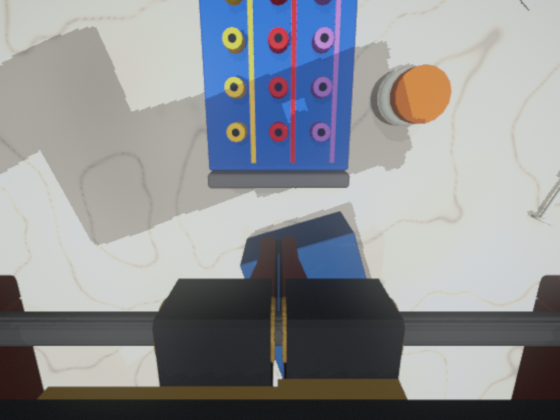

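View pics/s4.png

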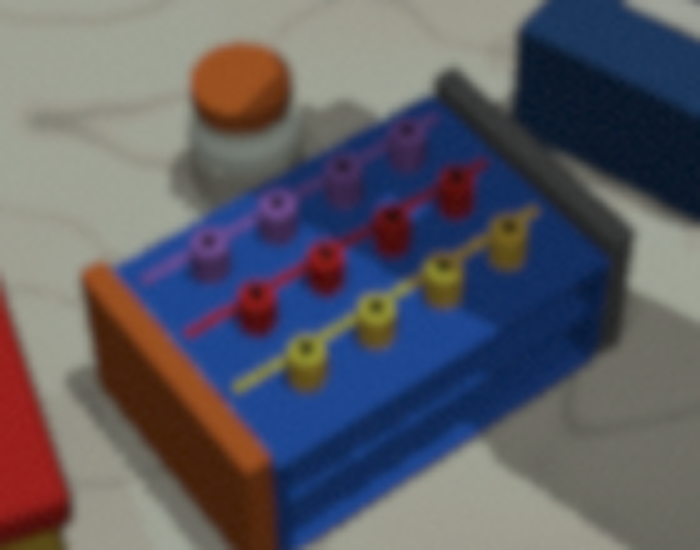

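In the side view all four red caps, from (257,305) to (457,190), sit on the deck at the same height as the yellow and purple ones, with no grey tube showing. In the wrist view they line up with their neighbours, and the hand is clear of everything.

```bash
python3 -c "
from workcell import ctrl; print(ctrl.close_job())"
```

```text
the job is handed in; nothing more can be done
None
```

All four red tubes were pressed down in order from the orange clip, at about 9 N each. The final pictures show them level with their neighbours and the hand clear. The job is handed in, but the call returned no verdict.

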